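Unpin the sprig-mould press and park the pin

TASK

Unlock the sprig-mould press: draw the red-handled pin straight up out of its hole and park it upright in the open side notch of the press's blue pin rest, with its stem in the notch and its collar resting on the plate. Leave the black-handled pin home in its hole.

Things in the scene. Friction and masses are not known exactly. Their poses are not given: they have to be found in the camera images.
- red_pin_grip (a point): Centre of the loose red-handled pin's upright round grip (22 mm diameter, 45 mm tall). Below: steel collar, 40 mm diameter, 5 mm thick, underside 27.5 mm below this point; then a 12 mm stem, foot 67.5 mm below this point. z is up the pin. 0.12 kg. It starts in one of two 16 mm bores at the ends of the clamp bar, collar on the bar's top 62 mm above the table; slides out freely.
- black_pin_grip (a point): Centre of the grip of the other pin, same size and shape but with a black grip, z up the pin; it stands in the bore at the other end of the clamp bar, 170 mm away, and stays there.
- notch (a point): Point in the U-notch (22 mm wide, 38 mm long) of the fixed press's level blue rest plate, in front of the bar: on the notch's middle line, 16 mm from its closed end, level with the plate's top (62 mm above the table). x points to the closed end (bar's middle 88 mm on), y along the bar, z up. Free for 47 mm below the plate's top. Nothing near is taller than the pins.

How it is judged:
On the way:
1. the red-handled pin is drawn up clear of its bore (at least 45 mm up) (height (world z) of red_pin_grip above 0.1345 m), for 0.1 s.
At the end, for the whole second after the job is handed in: The red-handled pin hangs in the notch by its collar: its grip within 16 mm of the notch point seen from above, its height within about 5 mm of the collar resting on the plate, upright within 10 degrees; the black-handled pin is within 15 mm of where it stood (horizontal distance between red_pin_grip and notch below 0.016 m and z of red_pin_grip in the frame of notch between 0.022 and 0.033 m and angle between red_pin_grip's own z axis and vertical below 0.175 rad and distance of black_pin_grip from where it was at the start of the episode below 0.015 m); the robot touches nothing.
It fails at once if the black-handled pin is pulled up or knocked over (moved by more than 25 mm) (distance of black_pin_grip from where it was at the start of the episode above 0.025 m).
It also fails if it takes over 42 s, if anything falls off the work surface, if the arm or the gripper's body presses on something with over 40 N, if the wrist force passes 120 N, or if a joint passes its speed limit or range.

ROBOT

A 6-joint arm with a two-finger parallel gripper is mounted at the origin on a cart in front of the work surface, level with it; the furniture and walls round the work are solid. World frame = base frame: x ahead of the robot, y to its left, z up, the work surface at z = 0. Lengths are in m, angles in rad, forces in N, time in s.
With the tool pointing down it reaches from about 0.375 to 0.9 m from the base axis. Payload 3.1 kg.
Tool frame: the origin (TCP) lies midway between the tips of the shut fingers; the grasp point (between the pads) lies 19 mm behind it (manip.grasp_offset is the distance from the TCP to the grasp point, in m); z points along the fingers, y is the line along which they close (so a half turn about z gives the same grasp; the last joint's range is limited). The gripper opens to 85 mm and grips with 20 to 120 N. Pads are 22 mm wide; open, the fingers measure 114 mm over their backs; the gripper's body (76 mm by 85 mm) begins 54 mm behind the grasp point. The pads swing forward as they close: fully open they stand 13 mm farther back than shut.
Start: joints at [1.123, 0.527, 1.433, -0, 1.181, -0.178], TCP at [0.166, 0.603, 0.194] pointing down, gripper open.
Joint ranges: [-3.08, 3.08], [-0.75, 2.2], [0.22, 2.44], [-1.43, 4.57], [0, 2.65], [-2.85, 2.85]. Speed limits (rad/s): [2.79, 2.79, 3.14, 3.14, 3.14, 3.14].

INTERFACE

Orientations are given as a unit quaternion [x, y, z, w].
In Python, from station import sensors, cams, order, manip gives the robot as it stands.
- The arm moves only by the tool move_arm, never from a script. Its argument "targets" is a list of rows, each an object of numbers: "dx", "dy", "dz": the shift along the world's x, y, z normalised to -1 to 1, where 1 is 25 mm; "rx", "ry", "rz": the turn, a rotation vector about the world's x, y, z normalised to -1 to 1, where 1 is 30 degrees. A call has exactly 10 rows; each row shifts and turns the commanded pose from where the row before left it; what a row does not reach is not made up. A row lasts 1/8 s, in which the tool goes at most 62.5 mm and 10.7 degrees, less where a joint would pass 70% of its speed; a pose out of reach is approached as far as the arm can. A call with a number of a shift or a turn outside -1 to 1 is refused whole. A call with a gripper value outside its range is refused whole. "claw" is the opening in per cent of the stroke, from 0 (shut) to 100 (fully open), set as the call begins (left out, the last holds). The fingers move at their own pace and stop on an object; "newtons" is the grip in N (left out, the last holds). Time passes only in rows, so rows that do not move let the fingers close, or fill a call up. It gives the time, the measured TCP pose, the force, the opening and the grip force at its end, in the units of the state.
- sensors.sense(): the state, without advancing time (a new reading comes with each control period).
- cams.snapshot(name): name is "scene" or "top" or "wrist"; returns the picture (400x640x3 uint8, red, green, blue); there is no depth.
- cams.camera_model(name): a dict with "fx", "fy", "cx", "cy" (pixels), "extrinsics" (4x4, takes a point from world to camera coordinates). Camera axes: x right, y down, z forward; pixel columns grow to the right and rows downward; lengths in m; the calibration is good to about 2 mm. A picture is of the moment at which its call begins: read the wrist's pose just before it. camera_model takes no time and is no camera call; for the wrist camera it gives the pose at the moment of the call.
- order.sign_off(): hands the job in; it is judged then, once.
The state is a dict: "t": time; "q": joint angles; "qd": joint speeds; "tau": joint torques, N m; "tcp_pos": TCP position; "tool_rot": TCP orientation; "force": force on the tool from outside, world axes, zero at the start; "ft_torque": the same for the moment, N m; "finger_gap": opening from 0.0 (shut) to 1.0 (fully open); "gripper_force": force on a finger pad.
Only numpy, scipy, OpenCV 4.12 (cv2) and the standard library are available. Lean on these libraries where they do the work, as an engineer would, in place of code of your own. Each camera call takes 0.05 s, during which the arm holds its last target. There are 200 camera calls.

## Working session

There is one attempt and no reset: what is moved stays moved. The work goes in short steps, Python scripts to look and compute and a tool call to move; the robot and the scene stay as the last step left them, time stands still between calls to the robot, and variables do not carry over. Pictures are saved under pics/ and viewed, at most 10 in all, crops included, and the job is handed in when it is done.

Besides the shell and the picture viewer there is one more tool, called after ">>>" as a command line: name --argument value ..., lists and objects as JSON in quotes. move_arm: Moves the arm, as the interface text tells. Scaled input: -1 to 1 covers 25 mm each way for a shift and 30 degrees each way for a turn. Its arguments: {"type":"object","properties":{"targets":{"type":"array"},"claw":{"type":"number"},"newtons":{"type":"number"}},"required":["targets"]}

```bash
mkdir -p pics; python3 - <<'E'
from station import sensors,cams
import cv2,numpy as np
s=sensors.sense();print(s['t'],s['tcp_pos'],s['tool_rot'],s['finger_gap'])
for n in ['scene','top']:
    im=cams.snapshot(n);cv2.imwrite(f'pics/{n}0.png',im[:,:,::-1])
    m=cams.camera_model(n);print(n,m['fx'],m['cx'],m['cy'],np.round(m['extrinsics'],3).tolist())
E
```

```text
0.0 [0.16562759 0.60184035 0.19314499] [ 1.34012306e-01  9.90979092e-01 -1.01979495e-03 -3.17664580e-04] 0.9986344536783526
scene 384.29395854115796 317.9568164378648 202.20711905416886 [[-0.895, -0.446, -0.021, 0.532], [-0.227, 0.496, -0.838, 0.197], [0.384, -0.745, -0.545, 0.698], [0.0, 0.0, 0.0, 1.0]]
top 421.52524867512244 317.20394554577695 197.5776970602202 [[0.023, -0.999, 0.031, 0.016], [-0.982, -0.028, -0.188, 0.581], [0.189, -0.026, -0.982, 0.864], [0.0, 0.0, 0.0, 1.0]]
```

View pics/top0.png

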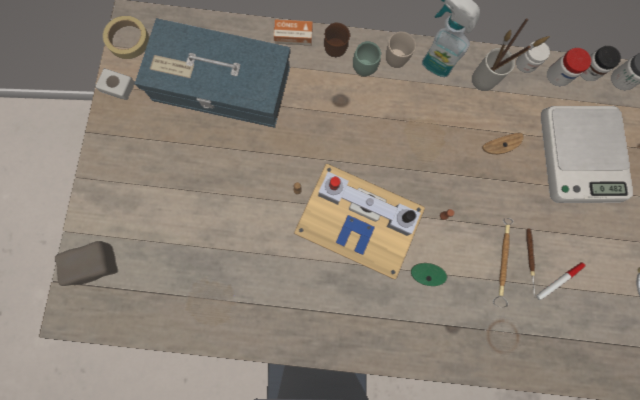

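View pics/scene0.png

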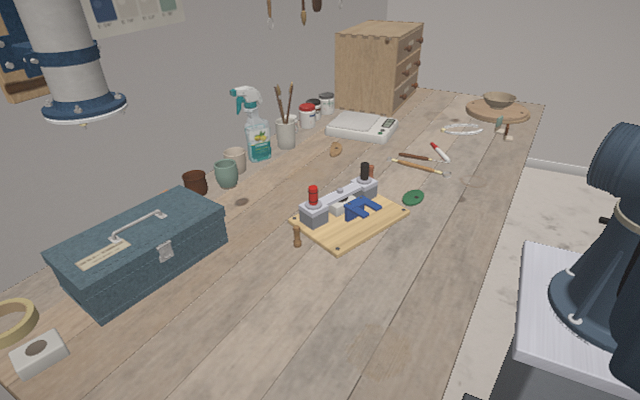

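The top view shows the red grip near (335,183), the black grip near (408,216) and the blue U-plate near (355,235), with its notch opening downward in the image. The scene view agrees. Next I'll measure them and crop.

```bash
cat > h.py <<'E'
import numpy as np,cv2
def proj(m,P):
    c=m['extrinsics']@np.append(P,1);return np.array([m['fx']*c[0]/c[2]+m['cx'],m['fy']*c[1]/c[2]+m['cy']])
def back(m,uv,z):
    E=np.array(m['extrinsics']);R=E[:3,:3];o=-R.T@E[:3,3]
    d=R.T@np.array([(uv[0]-m['cx'])/m['fx'],(uv[1]-m['cy'])/m['fy'],1]);return o+d*(z-o[2])/d[2]
E
python3 - <<'E'
from h import *
from station import cams
im=cv2.imread('pics/top0.png');m=cams.camera_model('top')
c=im[160:280,290:430];cv2.imwrite('pics/c0.png',cv2.resize(c,None,fx=5,fy=5,interpolation=cv2.INTER_CUBIC)) 
h=cv2.cvtColor(im,cv2.COLOR_BGR2HSV);H,S,V=cv2.split(h)
box=np.zeros(H.shape,bool);box[160:280,290:430]=1
for n,k,z in [('red',((H<8)|(H>172))&(S>150),.1),('black',(V<50),.1),('blue',(H>100)&(H<125)&(S>130),.062)]:
    y,x=np.nonzero(k&box);print(n,len(x),x.mean(),y.mean(),x.min(),x.max(),y.min(),y.max(),back(m,(x.mean(),y.mean()),z).round(4))
    if n=='blue':print(cv2.minAreaRect(np.c_[x,y].astype(np.float32)), [back(m,p,.062).round(4).tolist() for p in cv2.boxPoints(cv2.minAreaRect(np.c_[x,y].astype(np.float32)))])
E
```

```text
red 73 334.5890410958904 181.82191780821918 331 339 177 188 [ 0.6067 -0.0028  0.1   ]
black 66 408.1969696969697 217.25757575757575 403 428 212 278 [ 0.5362 -0.1563  0.1   ]
blue 516 355.6434108527132 233.1375968992248 337 372 217 252 [ 0.5046 -0.0522  0.062 ]
((354.8866271972656, 234.50515747070312), (27.617416381835938, 28.4296932220459), 23.96249008178711) [[0.4849, -0.0115, 0.062], [0.5413, -0.0355, 0.062], [0.5185, -0.09, 0.062], [0.4625, -0.0653, 0.062]]
```

View pics/c0.png

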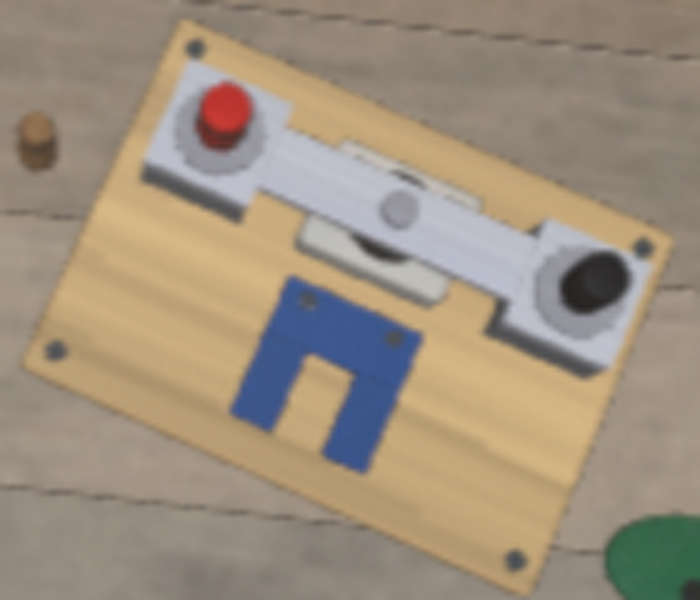

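The crop shows the red top disc at (226,107), its collar at (218,131), the black top at (600,280) and its collar at (583,290). The notch's closed end runs from (304,354) to (356,376) and its mouth from (273,432) to (323,457), all in 5x crop pixels.

```bash
python3 - <<'E'
from h import *
from station import cams
m=cams.camera_model('top')
f=lambda x,y,z:back(m,(290+(x-2)/5,160+(y-2)/5),z)
r=f(226,107,.112);rc=f(218,131,.067);b=f(600,280,.112);bc=f(583,290,.067)
print(r,rc,b,bc,np.linalg.norm(r-b),np.linalg.norm(rc-bc))
a=[f(*p,.062) for p in [(304,354),(356,376),(273,432),(323,457)]]
c=(a[0]+a[1])/2;o=(a[2]+a[3])/2
print(c,o,np.linalg.norm(c-o),np.linalg.norm(a[0]-a[1]),np.linalg.norm(a[2]-a[3]))
red=(r+rc)/2;bl=(b+bc)/2;y=(red-bl)[:2];y/=np.linalg.norm(y);x=np.array([y[1],-y[0]])
mid=(red+bl)[:2]/2
print('yaw x deg',np.degrees(np.arctan2(x[1],x[0])),'notch from bar',mid-.088*x,'from end',c[:2]-.016*x, 'red',red)
w=cams.camera_model('wrist');print(np.round(w['extrinsics'],3).tolist(),w['fx'])
E
```

```text
[ 0.60565671 -0.00242087  0.112     ] [ 0.60546193 -0.00221015  0.067     ] [ 0.53787663 -0.15631412  0.112     ] [ 0.54029938 -0.16017737  0.067     ] 0.16815847462210876 0.17087948826537738
[ 0.5057121 -0.0520449  0.062    ] [ 0.4715763  -0.03863571  0.062     ] 0.036675050312131724 0.024012417022997463 0.023569328268351467
yaw x deg -23.08800842782046 notch from bar [ 0.49137215 -0.0457719 ] from end [ 0.49099364 -0.04577058] red [ 0.60555932 -0.00231551  0.0895    ]
[[0.265, 0.964, -0.002, -0.623], [0.911, -0.25, 0.328, -0.044], [0.316, -0.089, -0.945, 0.382], [0.0, 0.0, 0.0, 1.0]] 358.9320407578915
```

Both notch estimates agree: notch at (0.491,-0.046), red pin at (0.6056,-0.0023), with a pin spacing of about 170 mm. Setting out at constant height.

>>> move_arm --targets '[{"dx": 0.59, "dy": -0.8}, {"dx": 0.59, "dy": -0.8}, {"dx": 0.59, "dy": -0.8}, {"dx": 0.59, "dy": -0.8}, {"dx": 0.59, "dy": -0.8}, {"dx": 0.59, "dy": -0.8}, {"dx": 0.59, "dy": -0.8}, {"dx": 0.59, "dy": -0.8}, {"dx": 0.59, "dy": -0.8}, {"dx": 0.59, "dy": -0.8}]' --claw 100 --newtons 40

```text
schema error: expected keys dx, dy, dz, rx, ry, rz
```

>>> move_arm --targets '[{"dx": 0.59, "dy": -0.8}, {"dx": 0.59, "dy": -0.8}, {"dx": 0.59, "dy": -0.8}, {"dx": 0.59, "dy": -0.8}, {"dx": 0.59, "dy": -0.8}, {"dx": 0.59, "dy": -0.8}, {"dx": 0.59, "dy": -0.8}, {"dx": 0.59, "dy": -0.8}, {"dx": 0.59, "dy": -0.8}, {"dx": 0.59, "dy": -0.8}]'

```text
schema error: expected keys dx, dy, dz, rx, ry, rz
```

>>> move_arm --targets '[{"dx": 0.59, "dy": -0.8}, {"dx": 0.59, "dy": -0.8}, {"dx": 0.59, "dy": -0.8}, {"dx": 0.59, "dy": -0.8}, {"dx": 0.59, "dy": -0.8}, {"dx": 0.59, "dy": -0.8}, {"dx": 0.59, "dy": -0.8}, {"dx": 0.59, "dy": -0.8}, {"dx": 0.4, "dy": -0.8}, {}]'

```text
schema error: expected keys dx, dy, dz, rx, ry, rz
```

All keys are required.

>>> move_arm --targets '[{"dx": 0.59, "dy": -0.8, "dz": 0, "rx": 0, "ry": 0, "rz": 0}, {"dx": 0.59, "dy": -0.8, "dz": 0, "rx": 0, "ry": 0, "rz": 0}, {"dx": 0.59, "dy": -0.8, "dz": 0, "rx": 0, "ry": 0, "rz": 0}, {"dx": 0.59, "dy": -0.8, "dz": 0, "rx": 0, "ry": 0, "rz": 0}, {"dx": 0.59, "dy": -0.8, "dz": 0, "rx": 0, "ry": 0, "rz": 0}, {"dx": 0.59, "dy": -0.8, "dz": 0, "rx": 0, "ry": 0, "rz": 0}, {"dx": 0.59, "dy": -0.8, "dz": 0, "rx": 0, "ry": 0, "rz": 0}, {"dx": 0.59, "dy": -0.8, "dz": 0, "rx": 0, "ry": 0, "rz": 0}, {"dx": 0.59, "dy": -0.8, "dz": 0, "rx": 0, "ry": 0, "rz": 0}, {"dx": 0.59, "dy": -0.8, "dz": 0, "rx": 0, "ry": 0, "rz": 0}]' --claw 100 --newtons 40

```text
t: 1.35
tcp_pos: [0.3136, 0.4017, 0.1938]
tool_rot: [0.134, 0.991, -0.0, -0.0]
force: [0.0, 0.0, -0.5]
finger_gap: 0.999
gripper_force: 0.0
```

>>> move_arm --targets '[{"dx": 0.59, "dy": -0.8, "dz": 0, "rx": 0, "ry": 0, "rz": 0}, {"dx": 0.59, "dy": -0.8, "dz": 0, "rx": 0, "ry": 0, "rz": 0}, {"dx": 0.59, "dy": -0.8, "dz": 0, "rx": 0, "ry": 0, "rz": 0}, {"dx": 0.59, "dy": -0.8, "dz": 0, "rx": 0, "ry": 0, "rz": 0}, {"dx": 0.59, "dy": -0.8, "dz": 0, "rx": 0, "ry": 0, "rz": 0}, {"dx": 0.59, "dy": -0.8, "dz": 0, "rx": 0, "ry": 0, "rz": 0}, {"dx": 0.59, "dy": -0.8, "dz": 0, "rx": 0, "ry": 0, "rz": 0}, {"dx": 0.59, "dy": -0.8, "dz": 0, "rx": 0, "ry": 0, "rz": 0}, {"dx": 0.59, "dy": -0.8, "dz": 0, "rx": 0, "ry": 0, "rz": 0}, {"dx": 0.59, "dy": -0.8, "dz": 0, "rx": 0, "ry": 0, "rz": 0}]'

```text
t: 2.6
tcp_pos: [0.461, 0.2018, 0.1938]
tool_rot: [0.134, 0.991, -0.0, -0.0]
force: [-0.1, 0.3, 0.6]
finger_gap: 1.003
gripper_force: 0.0
```

>>> move_arm --targets '[{"dx": 0.59, "dy": -0.8, "dz": 0, "rx": 0, "ry": 0, "rz": 0}, {"dx": 0.59, "dy": -0.8, "dz": 0, "rx": 0, "ry": 0, "rz": 0}, {"dx": 0.59, "dy": -0.8, "dz": 0, "rx": 0, "ry": 0, "rz": 0}, {"dx": 0.59, "dy": -0.8, "dz": 0, "rx": 0, "ry": 0, "rz": 0}, {"dx": 0.59, "dy": -0.8, "dz": 0, "rx": 0, "ry": 0, "rz": 0}, {"dx": 0.59, "dy": -0.8, "dz": 0, "rx": 0, "ry": 0, "rz": 0}, {"dx": 0.59, "dy": -0.8, "dz": 0, "rx": 0, "ry": 0, "rz": 0}, {"dx": 0.55, "dy": -0.9, "dz": 0, "rx": 0, "ry": 0, "rz": 0}, {"dx": 0.5, "dy": -0.8, "dz": 0, "rx": 0, "ry": 0, "rz": 0}, {"dx": 0, "dy": 0, "dz": 0, "rx": 0, "ry": 0, "rz": 0}]'

```text
t: 3.85
tcp_pos: [0.5917, 0.0181, 0.194]
tool_rot: [0.135, 0.991, -0.0, 0.0]
force: [-0.6, 0.8, 0.4]
finger_gap: 1.003
gripper_force: 0.0
```

```bash
python3 - <<'E'
from h import *
from station import cams,sensors
s=sensors.sense();print(s['tcp_pos'],s['q'])
m=cams.camera_model('wrist');im=cams.snapshot('wrist')[:,:,::-1].copy();cv2.imwrite('pics/w1.png',im)
for P in [(.6056,-.0023,.112),(.4912,-.0458,.062)]:print(proj(m,np.array(P)))
E
```

```text
[0.59167045 0.01809355 0.19402631] [-1.58006894e-01  4.82535028e-01  1.51870068e+00 -1.06668642e-04
  1.13962053e+00 -1.45746667e+00]
[301.26469807 211.33678025]
[214.40214     78.00835052]
```

View pics/w1.png

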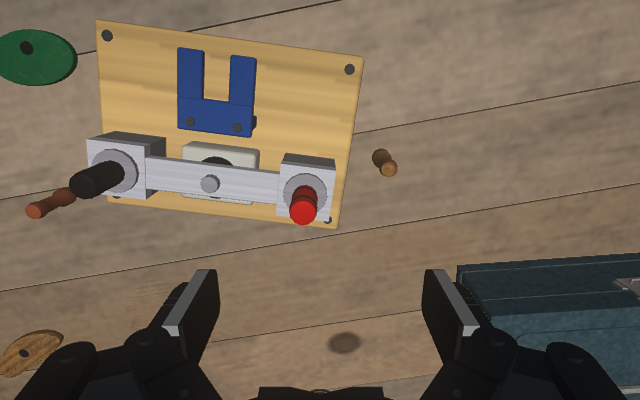

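The wrist view shows the red top at (303,210), predicted (301,211). The notch's middle line is at about column 216, predicted 214. That's within about 1.5 mm, so I'm descending over the pin.

>>> move_arm --targets '[{"dx": 0.57, "dy": -0.79, "dz": 0, "rx": 0, "ry": 0, "rz": 0}, {"dx": 0, "dy": 0, "dz": 0, "rx": 0, "ry": 0, "rz": 0}, {"dx": 0, "dy": 0, "dz": -0.8, "rx": 0, "ry": 0, "rz": 0}, {"dx": 0, "dy": 0, "dz": -0.8, "rx": 0, "ry": 0, "rz": 0}, {"dx": 0, "dy": 0, "dz": -0.8, "rx": 0, "ry": 0, "rz": 0}, {"dx": 0, "dy": 0, "dz": -0.8, "rx": 0, "ry": 0, "rz": 0}, {"dx": 0, "dy": 0, "dz": -0.8, "rx": 0, "ry": 0, "rz": 0}, {"dx": 0, "dy": 0, "dz": -0.6, "rx": 0, "ry": 0, "rz": 0}, {"dx": 0, "dy": 0, "dz": 0, "rx": 0, "ry": 0, "rz": 0}, {"dx": 0, "dy": 0, "dz": 0, "rx": 0, "ry": 0, "rz": 0}]'

```text
t: 5.15
tcp_pos: [0.6053, 0.0003, 0.0797]
tool_rot: [0.134, 0.991, -0.0, 0.001]
force: [0.3, 0.3, -0.2]
finger_gap: 1.001
gripper_force: 0.0
```

>>> move_arm --targets '[{"dx": 0, "dy": 0, "dz": 0, "rx": 0, "ry": 0, "rz": 0}, {"dx": 0, "dy": 0, "dz": 0, "rx": 0, "ry": 0, "rz": 0}, {"dx": 0, "dy": 0, "dz": 0, "rx": 0, "ry": 0, "rz": 0}, {"dx": 0, "dy": 0, "dz": 0, "rx": 0, "ry": 0, "rz": 0}, {"dx": 0, "dy": 0, "dz": 0, "rx": 0, "ry": 0, "rz": 0}, {"dx": 0, "dy": 0, "dz": 0, "rx": 0, "ry": 0, "rz": 0}, {"dx": 0, "dy": 0, "dz": 0, "rx": 0, "ry": 0, "rz": 0}, {"dx": 0, "dy": 0, "dz": 0, "rx": 0, "ry": 0, "rz": 0}, {"dx": 0, "dy": 0, "dz": 0, "rx": 0, "ry": 0, "rz": 0}, {"dx": 0, "dy": 0, "dz": 0, "rx": 0, "ry": 0, "rz": 0}]' --claw 0 --newtons 50

```text
t: 6.4
tcp_pos: [0.6047, 0.0003, 0.0791]
tool_rot: [0.134, 0.991, -0.0, -0.0]
force: [-0.4, -0.9, -0.9]
finger_gap: -0.001
gripper_force: 0.0
```

The fingers shut on nothing, so I'm looking before doing anything else.

```bash
python3 - <<'E'
from h import *
from station import cams,sensors
s=sensors.sense();print(s['tcp_pos'],s['tool_rot'],s['finger_gap'])
w=cams.snapshot('wrist');t=cams.snapshot('top');c=cams.snapshot('scene')
z=lambda a,f:cv2.resize(a,None,fx=f,fy=f,interpolation=cv2.INTER_CUBIC)
a=z(w,.625)
b=z(t[150:280,290:430],2.85)[:,:400]
d=z(c[150:270,270:430],2.5)[:,:400]
H=300
o=np.vstack([np.hstack([a,np.zeros((250,400,3),np.uint8)])[:, :800],np.hstack([b[:300],d[:300]])])
cv2.imwrite('pics/m2.png',o[:,:,::-1]);m=cams.camera_model('wrist');print(proj(m,s['tcp_pos']),proj(m,np.array([.6056,-.0023,.112])))
E
```

```text
[6.04683683e-01 3.10958431e-04 7.90893974e-02] [ 1.33996407e-01  9.90981817e-01 -2.75006417e-06 -2.43780654e-05] -0.0011078738961386695Traceback (most recent call last):
  File "<stdin>", line 10, in <module>
    return _nx.concatenate(arrs, 0, dtype=dtype, casting=casting)
           ~~~~~~~~~~~~~~~^^^^^^^^^^^^^^^^^^^^^^^^^^^^^^^^^^^^^^^
ValueError: all the input array dimensions except for the concatenation axis must match exactly, but along dimension 1, the array at index 0 has size 800 and the array at index 1 has size 799
```

```bash
python3 - <<'E'
from h import *
from station import cams,sensors
s=sensors.sense()
w=cams.snapshot('wrist');t=cams.snapshot('top');c=cams.snapshot('scene')
z=lambda a:cv2.resize(a,(400,300),interpolation=cv2.INTER_CUBIC)
o=np.vstack([np.hstack([z(w),z(t[150:270,280:440])]),np.hstack([z(c[150:270,260:420]),z(c)])])
cv2.imwrite('pics/m2.png',o[:,:,::-1]);m=cams.camera_model('wrist');print(proj(m,s['tcp_pos']),proj(m,np.array([.6056,-.0023,.112])))
E
```

```text
[322.16576395 233.68628609] [317.64630113 266.6106751 ]
```

View pics/m2.png

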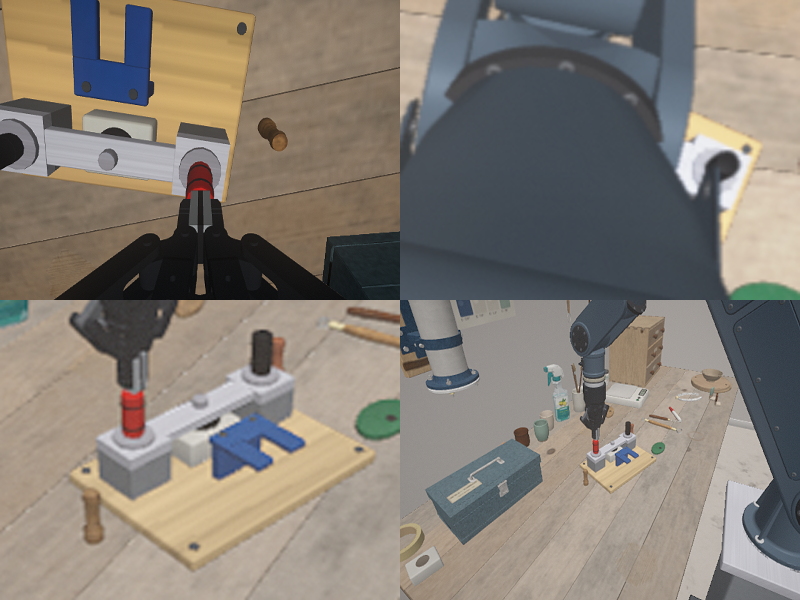

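In the composite, the closed fingertips sit at the top of the red grip in both the scene and wrist views, and the pin is still home and unmoved. I need the true fingertip height, so I'm checking it numerically.

```bash
python3 - <<'E'
from h import *
from station import cams,sensors,manip
print([ (k,getattr(manip,k)) for k in dir(manip) if not k.startswith('_')])
s=sensors.sense();sc=cams.camera_model('scene');w=cams.camera_model('wrist')
for z in (.067,.079,.09,.112,.12):
  print(z,'scene',proj(sc,np.array([.6047,.0003,z])).round(1),'wrist',proj(w,np.array([.6047,.0003,z])).round(1))
t=cams.snapshot('scene')[140:240,260:360];wi=cams.snapshot('wrist')[150:350,230:430]
z=lambda a:cv2.resize(a,(400,400),interpolation=cv2.INTER_CUBIC)
cv2.imwrite('pics/m3.png',np.hstack([z(t),z(wi)])[:,:,::-1])
im=cv2.imread('pics/scene0.png');h=cv2.cvtColor(im,cv2.COLOR_BGR2HSV)
k=((h[...,0]<8)|(h[...,0]>172))&(h[...,1]>150);k[:170]=0;k[215:]=0;k[:,:300]=0;k[:,330:]=0
y,x=np.nonzero(k);print(x.min(),x.max(),y.min(),y.max())
print(np.linalg.inv(w['extrinsics'])[:3,3],sensors.sense()['q'])
E
```

```text
[('PlanningError', <class 'station.PlanningError'>), ('grasp_offset', 0.0187)]
0.067 scene [313.2 203.9] wrist [322.1 224.9]
0.079 scene [313.1 199.5] wrist [322.2 233.6]
0.09 scene [312.9 195.5] wrist [322.3 242.5]
0.112 scene [312.7 187.2] wrist [322.5 263.7]
0.12 scene [312.6 184.2] wrist [322.6 272.7]
309 316 185 204
[0.52355246 0.02152969 0.25963519] [-1.84096353e-01  6.47579004e-01  1.58255548e+00 -4.12849029e-05
  9.11443859e-01 -1.48610870e+00]
```

View pics/m3.png

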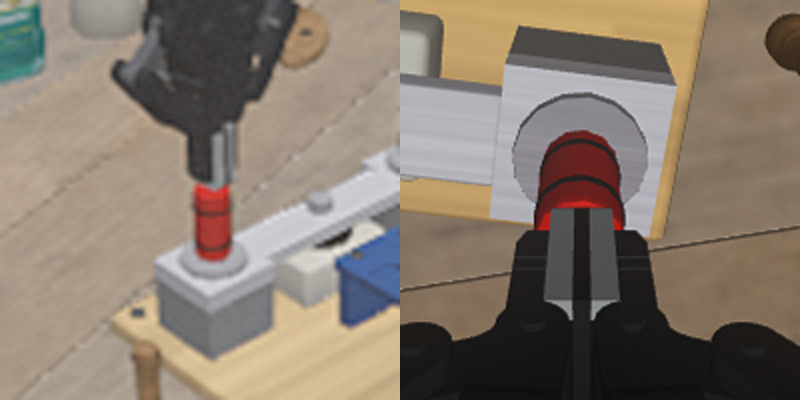

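Both views put the shut fingertips at z ≈ 0.115, about 3 mm above the pin's top and about 36 mm higher than the reported TCP. Lateral alignment is good. I'll open, go 32 mm lower, close and check.

>>> move_arm --targets '[{"dx": 0, "dy": 0, "dz": 0.4, "rx": 0, "ry": 0, "rz": 0}, {"dx": 0, "dy": 0, "dz": 0, "rx": 0, "ry": 0, "rz": 0}, {"dx": 0, "dy": 0, "dz": 0, "rx": 0, "ry": 0, "rz": 0}, {"dx": 0, "dy": 0, "dz": 0, "rx": 0, "ry": 0, "rz": 0}, {"dx": 0, "dy": 0, "dz": 0, "rx": 0, "ry": 0, "rz": 0}, {"dx": 0, "dy": 0, "dz": 0, "rx": 0, "ry": 0, "rz": 0}, {"dx": 0, "dy": 0, "dz": 0, "rx": 0, "ry": 0, "rz": 0}, {"dx": 0, "dy": 0, "dz": 0, "rx": 0, "ry": 0, "rz": 0}, {"dx": 0, "dy": 0, "dz": 0, "rx": 0, "ry": 0, "rz": 0}, {"dx": 0, "dy": 0, "dz": 0, "rx": 0, "ry": 0, "rz": 0}]' --claw 80

```text
t: 8.05
tcp_pos: [0.6047, 0.0003, 0.0891]
tool_rot: [0.134, 0.991, -0.0, -0.0]
force: [-0.8, 0.2, -0.5]
finger_gap: 0.803
gripper_force: 0.0
```

>>> move_arm --targets '[{"dx": 0, "dy": 0, "dz": -0.3, "rx": 0, "ry": 0, "rz": 0}, {"dx": 0, "dy": 0, "dz": -0.3, "rx": 0, "ry": 0, "rz": 0}, {"dx": 0, "dy": 0, "dz": -0.3, "rx": 0, "ry": 0, "rz": 0}, {"dx": 0, "dy": 0, "dz": -0.3, "rx": 0, "ry": 0, "rz": 0}, {"dx": 0, "dy": 0, "dz": -0.3, "rx": 0, "ry": 0, "rz": 0}, {"dx": 0, "dy": 0, "dz": -0.2, "rx": 0, "ry": 0, "rz": 0}, {"dx": 0, "dy": 0, "dz": 0, "rx": 0, "ry": 0, "rz": 0}, {"dx": 0, "dy": 0, "dz": 0, "rx": 0, "ry": 0, "rz": 0}, {"dx": 0, "dy": 0, "dz": 0, "rx": 0, "ry": 0, "rz": 0}, {"dx": 0, "dy": 0, "dz": 0, "rx": 0, "ry": 0, "rz": 0}]'

```text
t: 9.3
tcp_pos: [0.6049, 0.0003, 0.0469]
tool_rot: [0.134, 0.991, -0.0, 0.0]
force: [-1.0, -0.5, 0.6]
finger_gap: 0.802
gripper_force: 0.0
```

>>> move_arm --targets '[{"dx": 0, "dy": 0, "dz": 0, "rx": 0, "ry": 0, "rz": 0}, {"dx": 0, "dy": 0, "dz": 0, "rx": 0, "ry": 0, "rz": 0}, {"dx": 0, "dy": 0, "dz": 0, "rx": 0, "ry": 0, "rz": 0}, {"dx": 0, "dy": 0, "dz": 0, "rx": 0, "ry": 0, "rz": 0}, {"dx": 0, "dy": 0, "dz": 0, "rx": 0, "ry": 0, "rz": 0}, {"dx": 0, "dy": 0, "dz": 0, "rx": 0, "ry": 0, "rz": 0}, {"dx": 0, "dy": 0, "dz": 0, "rx": 0, "ry": 0, "rz": 0}, {"dx": 0, "dy": 0, "dz": 0, "rx": 0, "ry": 0, "rz": 0}, {"dx": 0, "dy": 0, "dz": 0, "rx": 0, "ry": 0, "rz": 0}, {"dx": 0, "dy": 0, "dz": 0, "rx": 0, "ry": 0, "rz": 0}]' --claw 0 --newtons 50

```text
t: 10.55
tcp_pos: [0.6047, 0.0002, 0.0467]
tool_rot: [0.134, 0.991, -0.0, 0.0]
force: [-1.2, -1.6, 3.1]
finger_gap: 0.239
gripper_force: 49.0
```

It's gripped at about 21 mm. Lifting 75 mm straight up.

>>> move_arm --targets '[{"dx": 0, "dy": 0, "dz": 0.3, "rx": 0, "ry": 0, "rz": 0}, {"dx": 0, "dy": 0, "dz": 0.4, "rx": 0, "ry": 0, "rz": 0}, {"dx": 0, "dy": 0, "dz": 0.4, "rx": 0, "ry": 0, "rz": 0}, {"dx": 0, "dy": 0, "dz": 0.4, "rx": 0, "ry": 0, "rz": 0}, {"dx": 0, "dy": 0, "dz": 0.4, "rx": 0, "ry": 0, "rz": 0}, {"dx": 0, "dy": 0, "dz": 0.4, "rx": 0, "ry": 0, "rz": 0}, {"dx": 0, "dy": 0, "dz": 0.4, "rx": 0, "ry": 0, "rz": 0}, {"dx": 0, "dy": 0, "dz": 0.3, "rx": 0, "ry": 0, "rz": 0}, {"dx": 0, "dy": 0, "dz": 0, "rx": 0, "ry": 0, "rz": 0}, {"dx": 0, "dy": 0, "dz": 0, "rx": 0, "ry": 0, "rz": 0}]'

```text
t: 11.8
tcp_pos: [0.6044, 0.0003, 0.1213]
tool_rot: [0.134, 0.991, 0.0, -0.0]
force: [-1.5, 0.1, -1.5]
finger_gap: 0.242
gripper_force: 49.0
```

```bash
python3 - <<'E'
from h import *
from station import cams,sensors
s=sensors.sense();print(s['t'],s['tcp_pos'],s['finger_gap'])
c=cams.snapshot('scene')[110:260,240:440];w=cams.snapshot('wrist')
z=lambda a:cv2.resize(a,(400,300),interpolation=cv2.INTER_CUBIC)
cv2.imwrite('pics/m4.png',np.vstack([np.hstack([z(c),z(w[:300,100:500])])])[:,:,::-1])
m=cams.camera_model('wrist');sc=cams.camera_model('scene')
for P in [(.6047,-.0005,.0975),(.6047,-.0005,.1375)]:
  P=np.array(P);print((proj(sc,P)-[240,110])*2,proj(m,P)-[100,0])
print('notch',proj(m,np.array([.4912,-.0455,.062]))-[100,0],(proj(sc,np.array([.4912,-.0455,.062]))-[240,110])*2)
E
```

```text
11.8 [6.04386925e-01 3.35811251e-04 1.21338683e-01] 0.24235571571000242
[146.01561182 165.05813398] [220.79446038 218.40988639]
[144.99340495 134.46569674] [220.89642591 248.4291211 ]
notch [102.08203875  50.64354685] [252.16414978 194.0108429 ]
```

View pics/m4.png

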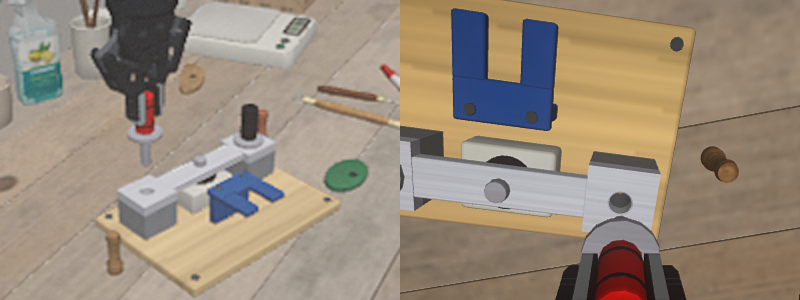

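The pin is out and hangs upright, with the bore visible at (220,202) in the wrist crop. The notch's middle line is at about column 104 in the crop, predicted 102. Using the given bar geometry, the shift is (-114, -44) mm.

>>> move_arm --targets '[{"dx": -0.5, "dy": -0.19, "dz": 0, "rx": 0, "ry": 0, "rz": 0}, {"dx": -0.7, "dy": -0.26, "dz": 0, "rx": 0, "ry": 0, "rz": 0}, {"dx": -0.7, "dy": -0.26, "dz": 0, "rx": 0, "ry": 0, "rz": 0}, {"dx": -0.7, "dy": -0.26, "dz": 0, "rx": 0, "ry": 0, "rz": 0}, {"dx": -0.7, "dy": -0.26, "dz": 0, "rx": 0, "ry": 0, "rz": 0}, {"dx": -0.7, "dy": -0.26, "dz": 0, "rx": 0, "ry": 0, "rz": 0}, {"dx": -0.57, "dy": -0.25, "dz": 0, "rx": 0, "ry": 0, "rz": 0}, {"dx": 0, "dy": 0, "dz": -0.5, "rx": 0, "ry": 0, "rz": 0}, {"dx": 0, "dy": 0, "dz": -0.5, "rx": 0, "ry": 0, "rz": 0}, {"dx": 0, "dy": 0, "dz": 0, "rx": 0, "ry": 0, "rz": 0}]'

```text
t: 13.15
tcp_pos: [0.49, -0.0428, 0.0951]
tool_rot: [0.134, 0.991, 0.0, -0.001]
force: [0.4, 0.1, -1.5]
finger_gap: 0.241
gripper_force: 49.0
```

```bash
python3 - <<'E'
from h import *
from station import cams,sensors
s=sensors.sense();print(s['t'],s['tcp_pos'],s['finger_gap'])
c=cams.snapshot('scene')[130:250,300:460];w=cams.snapshot('wrist')
z=lambda a:cv2.resize(a,(400,300),interpolation=cv2.INTER_CUBIC)
cv2.imwrite('pics/m5.png',np.hstack([z(c),z(w[50:350,120:520])])[:,:,::-1])
m=cams.camera_model('wrist');sc=cams.camera_model('scene')
for P in [(.4904,-.0442,.0725),(.4904,-.0442,.062),(.4904,-.0442,.1125)]:
  P=np.array(P);print((proj(sc,P)-[300,130])*2.5,proj(m,P)-[120,50])
E
```

```text
13.15 [ 0.48997693 -0.04281987  0.09509045] 0.24079180463299085
[166.06571551 183.90548503] [199.97587722 167.45826734]
[165.52677906 193.42735102] [199.98714194 161.23599842]
[168.18466792 146.46808229] [199.92174614 197.35853183]
```

View pics/m5.png

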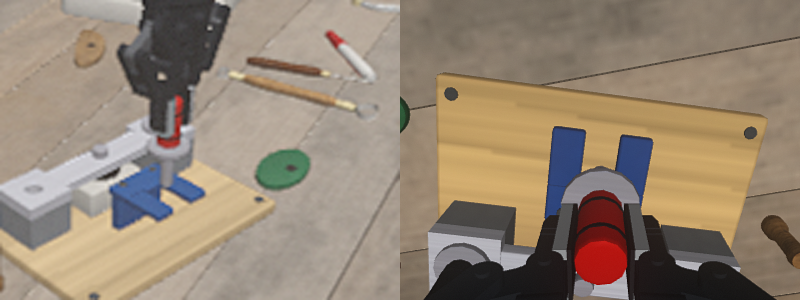

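The wrist crop shows the collar centred at column 200, with the notch's middle line at about column 197 at plate level. That puts the pin 1–2 mm off in y. I'll nudge it and lower to about 3 mm above seated.

>>> move_arm --targets '[{"dx": 0.03, "dy": -0.06, "dz": 0, "rx": 0, "ry": 0, "rz": 0}, {"dx": 0, "dy": 0, "dz": -0.3, "rx": 0, "ry": 0, "rz": 0}, {"dx": 0, "dy": 0, "dz": -0.3, "rx": 0, "ry": 0, "rz": 0}, {"dx": 0, "dy": 0, "dz": -0.3, "rx": 0, "ry": 0, "rz": 0}, {"dx": 0, "dy": 0, "dz": -0.3, "rx": 0, "ry": 0, "rz": 0}, {"dx": 0, "dy": 0, "dz": -0.3, "rx": 0, "ry": 0, "rz": 0}, {"dx": 0, "dy": 0, "dz": -0.3, "rx": 0, "ry": 0, "rz": 0}, {"dx": 0, "dy": 0, "dz": 0, "rx": 0, "ry": 0, "rz": 0}, {"dx": 0, "dy": 0, "dz": 0, "rx": 0, "ry": 0, "rz": 0}, {"dx": 0, "dy": 0, "dz": 0, "rx": 0, "ry": 0, "rz": 0}]'

```text
t: 14.5
tcp_pos: [0.4915, -0.0448, 0.0519]
tool_rot: [0.134, 0.991, -0.0, 0.0]
force: [0.3, 0.7, -1.1]
finger_gap: 0.241
gripper_force: 49.0
```

>>> move_arm --targets '[{"dx": 0, "dy": 0, "dz": -0.08, "rx": 0, "ry": 0, "rz": 0}, {"dx": 0, "dy": 0, "dz": -0.08, "rx": 0, "ry": 0, "rz": 0}, {"dx": 0, "dy": 0, "dz": -0.02, "rx": 0, "ry": 0, "rz": 0}, {"dx": 0, "dy": 0, "dz": 0, "rx": 0, "ry": 0, "rz": 0}, {"dx": 0, "dy": 0, "dz": 0, "rx": 0, "ry": 0, "rz": 0}, {"dx": 0, "dy": 0, "dz": 0, "rx": 0, "ry": 0, "rz": 0}, {"dx": 0, "dy": 0, "dz": 0, "rx": 0, "ry": 0, "rz": 0}, {"dx": 0, "dy": 0, "dz": 0, "rx": 0, "ry": 0, "rz": 0}, {"dx": 0, "dy": 0, "dz": 0, "rx": 0, "ry": 0, "rz": 0}, {"dx": 0, "dy": 0, "dz": 0, "rx": 0, "ry": 0, "rz": 0}]'

```text
t: 15.75
tcp_pos: [0.4912, -0.0447, 0.0471]
tool_rot: [0.134, 0.991, -0.0, 0.0]
force: [0.5, -0.6, -1.5]
finger_gap: 0.24
gripper_force: 49.0
```

>>> move_arm --targets '[{"dx": 0, "dy": 0, "dz": 0, "rx": 0, "ry": 0, "rz": 0}, {"dx": 0, "dy": 0, "dz": 0, "rx": 0, "ry": 0, "rz": 0}, {"dx": 0, "dy": 0, "dz": 0, "rx": 0, "ry": 0, "rz": 0}, {"dx": 0, "dy": 0, "dz": 0, "rx": 0, "ry": 0, "rz": 0}, {"dx": 0, "dy": 0, "dz": 0, "rx": 0, "ry": 0, "rz": 0}, {"dx": 0, "dy": 0, "dz": 0, "rx": 0, "ry": 0, "rz": 0}, {"dx": 0, "dy": 0, "dz": 0, "rx": 0, "ry": 0, "rz": 0}, {"dx": 0, "dy": 0, "dz": 0, "rx": 0, "ry": 0, "rz": 0}, {"dx": 0, "dy": 0, "dz": 0, "rx": 0, "ry": 0, "rz": 0}, {"dx": 0, "dy": 0, "dz": 0, "rx": 0, "ry": 0, "rz": 0}]' --claw 70

```text
t: 17.0
tcp_pos: [0.4912, -0.0447, 0.0471]
tool_rot: [0.134, 0.991, -0.0, 0.0]
force: [-0.1, 0.4, -0.3]
finger_gap: 0.707
gripper_force: 0.0
```

>>> move_arm --targets '[{"dx": 0, "dy": 0, "dz": 0.3, "rx": 0, "ry": 0, "rz": 0}, {"dx": 0, "dy": 0, "dz": 0.5, "rx": 0, "ry": 0, "rz": 0}, {"dx": 0, "dy": 0, "dz": 0.8, "rx": 0, "ry": 0, "rz": 0}, {"dx": 0, "dy": 0, "dz": 0.8, "rx": 0, "ry": 0, "rz": 0}, {"dx": 0, "dy": 0, "dz": 0.8, "rx": 0, "ry": 0, "rz": 0}, {"dx": 0, "dy": 0, "dz": 0.8, "rx": 0, "ry": 0, "rz": 0}, {"dx": 0, "dy": 0, "dz": 0.5, "rx": 0, "ry": 0, "rz": 0}, {"dx": 0, "dy": 0, "dz": 0, "rx": 0, "ry": 0, "rz": 0}, {"dx": 0, "dy": 0, "dz": 0, "rx": 0, "ry": 0, "rz": 0}, {"dx": 0, "dy": 0, "dz": 0, "rx": 0, "ry": 0, "rz": 0}]'

```text
t: 18.25
tcp_pos: [0.4906, -0.0445, 0.1589]
tool_rot: [0.134, 0.991, 0.0, -0.001]
force: [0.1, 0.3, -0.9]
finger_gap: 0.701
gripper_force: 0.0
```

```bash
python3 - <<'E'
from h import *
from station import cams,sensors
s=sensors.sense();print(s['t'],s['tcp_pos'],s['finger_gap'],s['force'])
c=cams.snapshot('scene')[130:250,300:460];w=cams.snapshot('wrist')
z=lambda a:cv2.resize(a,(400,300),interpolation=cv2.INTER_CUBIC)
cv2.imwrite('pics/m6.png',np.hstack([z(c),z(w[50:350,120:520])])[:,:,::-1])
m=cams.camera_model('wrist');sc=cams.camera_model('scene')
for P in [(.4912,-.0455,.062),(.4912,-.0455,.112)]:
  P=np.array(P);print((proj(sc,P)-[300,130])*2.5,proj(m,P)-[120,50])
E
```

```text
18.25 [ 0.49058412 -0.04452593  0.15885049] 0.7011890552672835 [ 0.14396723  0.31372624 -0.89709182]
[165.20518723 192.51355362] [200.59810585 133.80940638]
[167.82182501 146.0739944 ] [200.66826836 155.3069448 ]
```

View pics/m6.png

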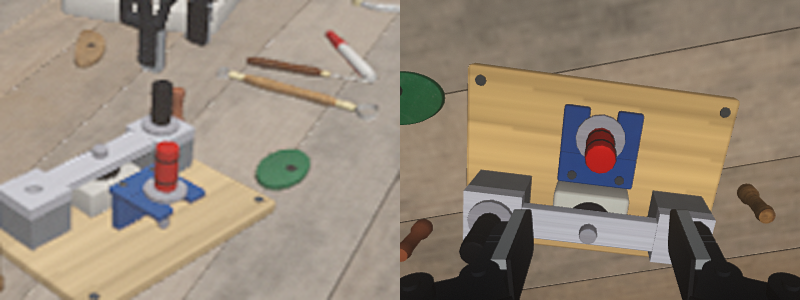

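The red pin stands upright in the notch with its collar flat on the plate. Its top is at (600,157) in the composite, predicted (600.7,155). The black pin is home and the gripper is clear, so I'm handing in.

```bash
python3 -c "
from station import order
print(order.sign_off())"
```

```text
the job is handed in; nothing more can be done
None
```

I drew the red-handled pin out and parked it upright in the blue rest's notch, collar on the plate, with the black pin still home; I handed the job in at about 18 s, and sign-off returned no verdict. The first grasp closed on nothing, because the shut fingertips sat about 36 mm higher than the reported TCP, so I regrasped 32 mm lower.

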